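# Trace the corner seam of the long angle with a pencil probe

## Robot

A 6-joint arm with a two-finger parallel gripper is mounted at the origin on a cart in front of the work surface, level with it; the furniture and walls round the work are solid. World frame = base frame: x ahead of the robot, y to its left, z up, the work surface at z = 0. Lengths are in m, angles in rad, forces in N, time in s.
With the tool pointing down it reaches from about 0.35 to 0.775 m from the base axis. Payload 7.3 kg.
Tool frame: the origin (TCP) lies at the centre of the arm's flange, where the gripper is bolted on; the fingertips stand 178 mm ahead of it and the grasp point (between the pads) lies 159 mm ahead of it; z points along the fingers, y is the line along which they close (so a half turn about z gives the same grasp; the last joint's range is limited). The gripper opens to 92 mm and grips with 3 to 60 N. Pads are 19 mm wide; open, the fingers measure 130 mm over their backs; the gripper's body (75 mm by 190 mm) begins 47 mm behind the grasp point.
Start: joints at [1.203, 0.342, 1.524, -0, 1.275, -0.146], TCP at [0.115, 0.512, 0.405] pointing down, gripper open.
Joint ranges: [-2.53, 2.53], [-0.77, 2.02], [0.04, 2.7], [-1, 4.14], [0.28, 2.66], [-3.11, 3.11]. Speed limits (rad/s): [2.57, 2.57, 3.14, 3.14, 3.14, 3.14].

## Interface

Orientations are given as [roll, pitch, yaw] about the fixed x, y, z axes, in that order (R = Rz(yaw) Ry(pitch) Rx(roll)).
In Python, from cell import telemetry, vision, ticket gives the robot as it stands.
- The arm moves only by the shell command python3 -m crank 'ROWS' [FORCE]. ROWS is JSON, a list of rows, each a list of 5 numbers: the gripper command: -1 is shut, 1 is fully open, values between are in proportion, then the shift along the tool's x, y, z in mm, then the turn about the tool's z in rad. In form: [[fingers, dx, dy, dz, roll], ...]. A call has 1 to 12 rows; each row is the pose to reach, as a shift and turn from the pose commanded when the call began, along the tool's axes at that moment; what a row does not reach only later rows make up. A row lasts 1/12 s, in which the tool goes at most 41.7 mm and 7.16 degrees, less where a joint would pass 70% of its speed; a pose out of reach is approached as far as the arm can. A call with a gripper value outside its range is refused whole. The fingers move at their own pace and stop on an object; FORCE is the grip in N (left out, the last holds). Time passes only in rows, so rows that repeat a pose let the fingers close. It gives the time, the measured TCP pose, the force, the opening and the grip force at its end, in the units of the state.
- telemetry.observe(): the state, without advancing time (a new reading comes with each control period).
- vision.read_camera(name): name is "scene" or "top" or "wrist"; returns (picture, depth): 480x640x3 uint8, red, green, blue; 480x640 float32, m along the optical axis (not along the pixel's ray), 0 where there is no reading.
- vision.get_calibration(name): a dict with "camera_matrix" (3x3 intrinsics, pixels), "rvec" (rotation vector, rad) and "tvec" (3), from world to camera coordinates, as OpenCV has them. Camera axes: x right, y down, z forward; pixel columns grow to the right and rows downward; lengths in m; the calibration is good to about 2 mm. A picture is of the moment at which its call begins: read the wrist's pose just before it. get_calibration takes no time and is no camera call; for the wrist camera it gives the pose at the moment of the call.
- ticket.hand_in(): hands the job in; it is judged then, once.
The state is a dict: "time": time; "qpos": joint angles; "qvel": joint speeds; "joint_efforts": joint torques, N m; "tool_pos": TCP position; "tool_rot": TCP orientation; "contact_force": force on the tool from outside, world axes, zero at the start; "torque": the same for the moment, N m; "opening": finger opening in m; "grip_force": force on a finger pad.
Only numpy, scipy, OpenCV 4.12 (cv2) and the standard library are available. Lean on these libraries where they do the work, as an engineer would, in place of code of your own. Each camera call takes 0.05 s, during which the arm holds its last target. There are 200 camera calls.

## Task

Take the pencil probe out of its holder and check the longer of the two clamped aluminium angles for cracks: guide the probe tip along the inside corner, where the flat flange meets the upright flange, touching it or only a few millimetres off, slowly (about 20 mm/s) and without a break from the angle's left end (as seen from the robot) to its right end. Then hang the probe upright back in its holder and let go.

Things in the scene. Friction and masses are not known exactly. Their poses are not given: they have to be found in the camera images.
- probe_grip (a point): Centre of the black grip of the pencil probe that hangs upright by its collar in the holder. Round all over, so gripped from any side: grip 26 mm in diameter, 62 mm long (31 mm above, 31 below this point; 4 mm button on top). Under it a grey collar, 40 mm in diameter, 6 mm thick, its underside 38 mm below this point. z axis: up along the probe. 90 g
- probe_tip (a point): The very tip of the same probe, 98 mm below the grip centre on its axis. Its steel shank, 12 mm in diameter, reaches 60 mm down from the collar and tapers over its last 20 mm to this 4 mm wide tip
- the_alu_angle_a: The longer fixed aluminium angle, 120 mm long (the other: 90). Origin: centre of its underside, 12 mm over the worktop on a clamping plate. y: along it, to its left end (ends y = +-60 mm); x: away from the robot. Flat flange x -12 to 12 mm, top z 3; upright flange at the far edge, x 10 to 12, top z 25; inside corner at x 10, z 3. Low clamps on the front lip (x under -6, up to z 13) at y +-30
- holder: Fixed aluminium bridge, 70 x 90 mm, 90 mm high; its 10 mm thick top plate has a 26 mm through hole in its middle, open below down to the 8 mm base. Origin: on the worktop, straight below the hole; z up. When the probe hangs in it, the collar rests on the top plate, the tip is 30 mm and the grip centre 128 mm above the worktop
Things that resemble listed ones, but are neither listed nor needed, are in the scene too. What is meant by the part that bears probe_grip is not blue, and is the smaller of those in its own colour.

How it is judged:
On the way, in this order (a step that is already met when the one before it is completed fails the run):
1. the tip stays 0.3 s in the inside corner at the left end of the longer angle (along it within 12.5 mm; up to 14 mm off either flange) (y of probe_tip in the frame of the_alu_angle_a between 0.0375 and 0.0625 m and x of probe_tip in the frame of the_alu_angle_a between -0.004 and 0.012 m and z of probe_tip in the frame of the_alu_angle_a between 0 and 0.017 m), for 0.3 s.
2. the tip stays 0.3 s in the inside corner at the left quarter of the longer angle (along it within 12.5 mm; up to 14 mm off either flange) (y of probe_tip in the frame of the_alu_angle_a between 0.0125 and 0.0375 m and x of probe_tip in the frame of the_alu_angle_a between -0.004 and 0.012 m and z of probe_tip in the frame of the_alu_angle_a between 0 and 0.017 m), for 0.3 s.
3. the tip stays 0.3 s in the inside corner at the middle of the longer angle (along it within 12.5 mm; up to 14 mm off either flange) (y of probe_tip in the frame of the_alu_angle_a between -0.0125 and 0.0125 m and x of probe_tip in the frame of the_alu_angle_a between -0.004 and 0.012 m and z of probe_tip in the frame of the_alu_angle_a between 0 and 0.017 m), for 0.3 s.
4. the tip stays 0.3 s in the inside corner at the right quarter of the longer angle (along it within 12.5 mm; up to 14 mm off either flange) (y of probe_tip in the frame of the_alu_angle_a between -0.0375 and -0.0125 m and x of probe_tip in the frame of the_alu_angle_a between -0.004 and 0.012 m and z of probe_tip in the frame of the_alu_angle_a between 0 and 0.017 m), for 0.3 s.
5. the tip stays 0.3 s in the inside corner at the right end of the longer angle (along it within 12.5 mm; up to 14 mm off either flange) (y of probe_tip in the frame of the_alu_angle_a between -0.0625 and -0.0375 m and x of probe_tip in the frame of the_alu_angle_a between -0.004 and 0.012 m and z of probe_tip in the frame of the_alu_angle_a between 0 and 0.017 m), for 0.3 s.
At the end, for the whole second after the job is handed in: The probe hangs in the holder's hole, its collar down on the top plate: tip within 12 mm of the hole's axis and 24 to 36 mm above the worktop, upright within 10 degrees, let go (horizontal distance between probe_tip and holder below 0.012 m and z of probe_tip in the frame of holder between 0.024 and 0.036 m and angle between probe_grip's own z axis and vertical below 0.17 rad); the robot touches nothing.
It fails at once if the tip is lifted off the seam part-way along the longer angle (20 to 40 mm up over its inner 70 mm) (x of probe_tip in the frame of the_alu_angle_a between -0.01 and 0.02 m and y of probe_tip in the frame of the_alu_angle_a between -0.035 and 0.035 m and z of probe_tip in the frame of the_alu_angle_a between 0.02 and 0.04 m).
It also fails if it takes over 72 s, if anything falls off the work surface, if the arm or the gripper's body presses on something with over 40 N, if the wrist force passes 120 N, or if a joint passes its speed limit or range.

## Working session

There is one attempt and no reset: what is moved stays moved. The work goes in short steps, Python scripts to look and compute and a shell command to move; the robot and the scene stay as the last step left them, time stands still between calls to the robot, and variables do not carry over. Pictures are saved under pics/ and viewed, at most 10 in all, crops included, and the job is handed in when it is done.

```bash
mkdir -p pics; ls; python3 - <<'E'
from cell import telemetry, vision
import cv2,numpy as np
print(telemetry.observe())
for n in("scene","top"):
    p,d=vision.read_camera(n); cv2.imwrite(f"pics/{n}0.png",p[:,:,::-1]); np.savez(f"{n}0.npz",p=p,d=d)
    print(n,vision.get_calibration(n))
E
```

```text
pics
{'time': 0.0, 'qpos': array([ 1.20302212e+00,  3.42696228e-01,  1.52502169e+00, -2.13065638e-05,
        1.27539908e+00, -1.46019094e-01]), 'qvel': array([ 0.00061631,  0.00059286, -0.00165643, -0.00143203,  0.00028861,
       -0.0005271 ]), 'joint_efforts': array([ 2.60727698e-03, -4.31229007e+01, -2.44221765e+01,  7.21044489e-02,
        5.57627971e-02, -1.23198015e-04]), 'tool_pos': array([0.1154089 , 0.51201247, 0.40405688]), 'tool_rot': array([-3.14008156e+00, -2.01636131e-04,  2.91984361e+00]), 'contact_force': array([-0.22733649, -0.03813708, -0.57857806]), 'torque': array([-0.04243479, -0.01915723,  0.04937263]), 'grip_force': 0.0, 'opening': 0.09196998323092832}
scene {'camera_matrix': array([[609.42777086,   0.        , 321.74727898],
       [  0.        , 609.42777086, 241.27206477],
       [  0.        ,   0.        ,   1.        ]]), 'rvec': array([ 2.19454071, -1.13019006,  0.43714521]), 'tvec': array([-0.33251804,  0.36156172,  1.15041603])}
top {'camera_matrix': array([[538.88338442,   0.        , 318.92355834],
       [  0.        , 538.88338442, 232.52454277],
       [  0.        ,   0.        ,   1.        ]]), 'rvec': array([ 2.13934461, -2.13406859,  0.15173049]), 'tvec': array([-0.03147086,  0.52739918,  1.20329425])}
```

View pics/top0.png

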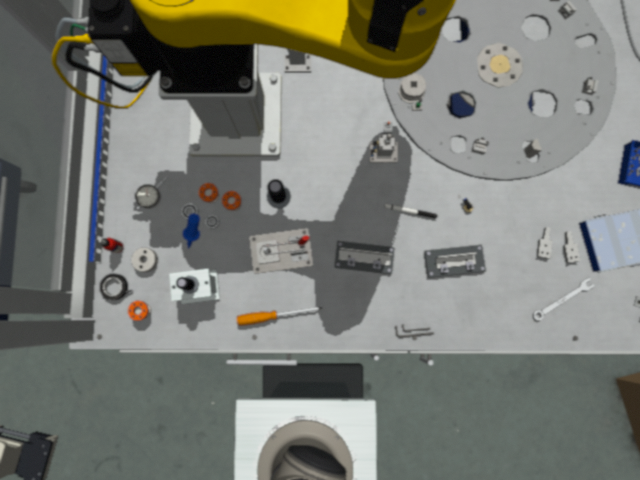

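View pics/scene0.png

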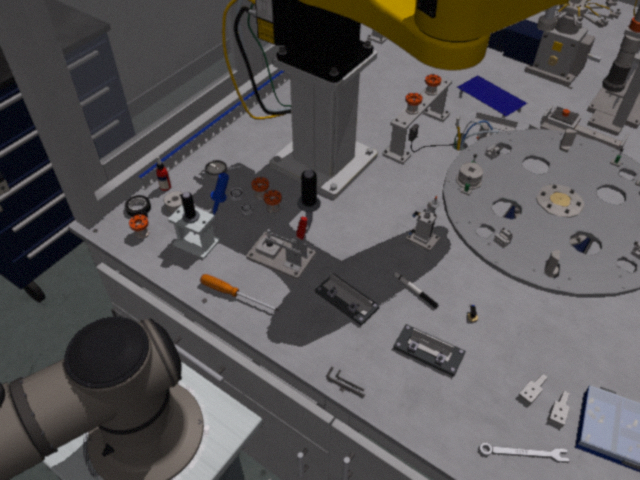

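The candidates for the probe are the black one in the white holder (top 185,284), the larger black one standing at (277,193) and the blue one lying at (191,228). The holder one fits: it isn't blue and it's the smaller black one. The two angles are at (364,257) and (455,262). I'll measure everything and confirm with a crop.

```bash
cat > h.py <<'E'
import cv2,numpy as np
from cell import vision
def cloud(n,d,c=None):
    c=c or vision.get_calibration(n); K=c["camera_matrix"]; R=cv2.Rodrigues(c["rvec"])[0]
    v,u=np.mgrid[:480,:640]; P=np.stack([(u-K[0,2])/K[0,0]*d,(v-K[1,2])/K[1,1]*d,d],-1)
    P=(P-c["tvec"].ravel())@R; P[d==0]=np.nan; return P
def rectify(P,img,x0,x1,y0,y1,s):
    "not used"
E
python3 - <<'E'
from h import *
z=np.load("top0.npz"); P=cloud("top",z["d"]); s=np.load("scene0.npz"); Q=cloud("scene",s["d"])
def st(P,u0,u1,v0,v1,zl,zh,nm):
    A=P[v0:v1,u0:u1].reshape(-1,3); A=A[(A[:,2]>zl)&(A[:,2]<zh)]
    print(nm,len(A),A.mean(0).round(4) if len(A) else'',A.min(0).round(4) if len(A) else'',A.max(0).round(4) if len(A) else '')
    if len(A)>20: print(cv2.minAreaRect(A[:,:2].astype(np.float32)*1000))
st(P,300,330,320,335,-1,1,"table"); 
st(P,165,222,265,305,.08,.1,"holdertop"); st(P,165,222,265,305,.11,.2,"probe")
st(P,260,295,170,210,.03,.3,"big")
st(P,330,400,235,275,.008,.06,"angL"); st(P,420,490,240,285,.008,.06,"angR")
st(P,330,400,235,275,.027,.06,"angLup"); st(P,420,490,240,285,.027,.06,"angRup")
st(Q,165,220,185,260,.08,.1,"holdertop"); st(Q,165,215,185,260,.11,.2,"probe")
st(Q,310,385,270,325,.027,.06,"angLup"); st(Q,390,470,320,380,.027,.06,"angRup")
a=cv2.resize(z["p"][225:305,160:500],(800,188),interpolation=cv2.INTER_CUBIC)
b=cv2.resize(s["p"][160:390,150:470],(556,400),interpolation=cv2.INTER_CUBIC)
o=np.zeros((590,800,3),np.uint8);o[:188]=a;o[190:590,:556]=b
cv2.imwrite("pics/crop1.png",o[:,:,::-1])
E
```

```text
table 444 [ 0.3118 -0.02    0.0005] [ 0.2957 -0.0539 -0.0109] [0.328  0.0138 0.0073]
((311.822998046875, -20.087520599365234), (32.17627716064453, 67.62451934814453), 0.23827312886714935)
holdertop 899 [0.4038 0.2488 0.0915] [0.3705 0.2064 0.0803] [0.4386 0.2982 0.1   ]
((404.51788330078125, 251.88668823242188), (60.42822265625, 87.4794921875), 6.962873935699463)
probe 186 [0.4036 0.2482 0.1507] [0.3918 0.2386 0.1102] [0.4161 0.263  0.1663]
((403.8594055175781, 250.72543334960938), (24.179418563842773, 24.305055618286133), 1.8957217931747437)
big 549 [0.5961 0.059  0.1367] [0.5753 0.0343 0.0825] [0.6276 0.0887 0.1858]
((598.73486328125, 60.36174774169922), (46.08985900878906, 53.5736198425293), 21.805490493774414)
angL 1542 [ 0.4736 -0.1347  0.0159] [ 0.4364 -0.2042  0.0081] [ 0.5266 -0.0653  0.044 ]
((482.39300537109375, -135.8911590576172), (135.91845703125, 80.66171264648438), 83.2826156616211)
angR 1539 [ 0.4657 -0.3456  0.015 ] [ 0.4275 -0.4176  0.008 ] [ 0.5033 -0.2763  0.043 ]
((466.35333251953125, -346.76422119140625), (64.15868377685547, 136.9043426513672), 6.195209980010986
[... 424 characters left out ...]
34 0.0801] [0.5175 0.2967 0.0998]
((446.0418395996094, 253.97650146484375), (146.49000549316406, 92.18707275390625), 5.582810401916504)
probe 250 [0.4019 0.2448 0.1414] [0.3914 0.2345 0.1109] [0.4188 0.2625 0.1667]
((403.83367919921875, 247.62376403808594), (25.457260131835938, 25.544883728027344), 50.48765182495117)
angLup 170 [ 0.4859 -0.1398  0.0339] [ 0.4766 -0.1983  0.0271] [ 0.4951 -0.0793  0.0422]
((486.6260681152344, -138.83396911621094), (120.05045318603516, 7.54760217666626), 83.83937072753906)
angRup 180 [ 0.4765 -0.348   0.0333] [ 0.4442 -0.392   0.027 ] [ 0.4858 -0.3025  0.0422]
((462.29229736328125, -348.6065673828125), (39.24262237548828, 89.68516540527344), 5.197048664093018)
```

View pics/crop1.png

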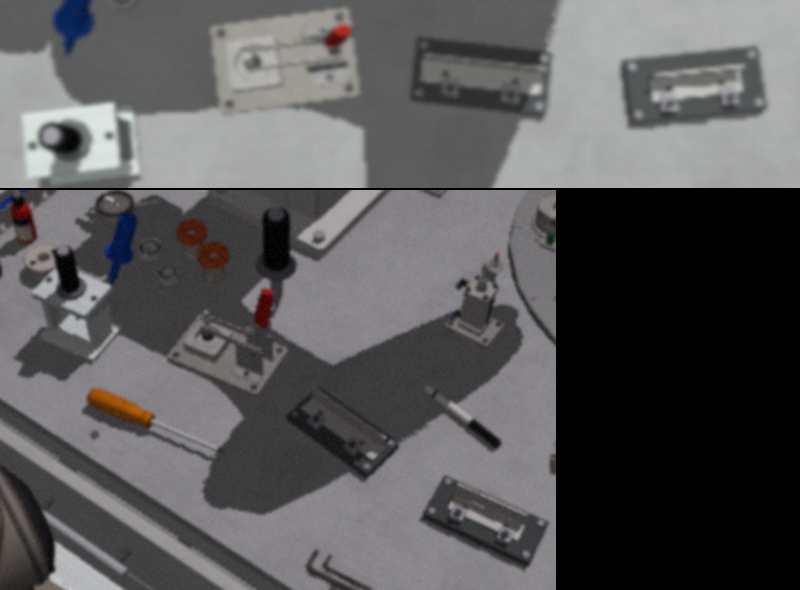

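```bash
python3 - <<'E'
from h import *
z=np.load("top0.npz"); P=cloud("top",z["d"]); s=np.load("scene0.npz"); Q=cloud("scene",s["d"])
A=np.vstack([P.reshape(-1,3),Q.reshape(-1,3)]); A=A[~np.isnan(A[:,0])]
print("rows x .1.. cols y .65..-.3, max z cm")
ys=np.arange(.65,-.3,-.05)
print("      ",*(f"{y:5.2f}" for y in ys))
for x in np.arange(.1,.8,.05):
    print(f"{x:.2f}  ",*(f"{(100*B[:,2]).max() if len(B:=A[(abs(A[:,0]-x)<.025)&(abs(A[:,1]-y)<.025)])else -99:5.0f}" for y in ys))
# angle A fit, upright points from scene
B=Q[270:325,310:385].reshape(-1,3); B=B[(B[:,2]>.028)&(B[:,2]<.06)]
vx,vy,x0,y0=cv2.fitLine(B[:,:2].astype(np.float32),cv2.DIST_HUBER,0,1e-4,1e-4).ravel(); print("line",np.degrees(np.arctan2(vx,vy)),x0,y0)
E
```

```text
rows x .1.. cols y .65..-.3, max z cm
        0.65  0.60  0.55  0.50  0.45  0.40  0.35  0.30  0.25  0.20  0.15  0.10  0.05 -0.00 -0.05 -0.10 -0.15 -0.20 -0.25
0.10     -78   -79    23   -79    40    34   -78   -79   -79   -69     1     1    25    28    29     1     1   -70   -78
0.15     -78   -78    24    35    40    34   -78   -79   -78   -69     1     1     1     1     1     1     1   -69   -79
0.20     -79   -78   -78   -79   -78   -79   -79   -78   -79   -15   -15   -15   -15   -77   -78   -78   -79   -28   -78
0.25     -99   -99     1     1     1     1     1     1     1     1     1     1     1     1     1     1     1     1     1
0.30     -99   -99    50    58     1     1     1     1     1     1     3     3     1     1     1     1     1     1     1
0.35     -99   -99    55    57     2     5     5    10    10     1     3     3     3     2     2     1     1     1     1
0.40     -99   -99    53    54     2     3     1    10    17    10     1     1     1     1     1     1     1     1     1
0.45     -99   -99    52    52     3     3     3     9    10    10     2     6     3     2     2     3     3     2     1
0.50     -99   -99    50    50    11     3     3     9    13     1     2     8     7    17     2     4     4     4     1
0.55     -99   -99    48    48     1     1     1     7    13     2     1     2    10     2     1     1     1     1     1
0.60     -99   -99    46    46     1     3     3     2     5     5     5    18    19     1     1     1     1     2     2
0.65     -99   -99    44    43     1     3     2     1     5     5     4     1     9     1     1     1     1     1    14
0.70     -99   -99    42    41     1     1     1     2     2     3     2     2     2     1    53    69    70    67    16
0.75     -99   -99    40    39     1     1    48    49    56    57    57    57    56    55    61    65    10    65    60
line 6.6104665 0.4857533 -0.14101706
```

```bash
python3 -m crank '[[1,-30,-35,0,0],[1,-64,-68,0,0],[1,-96,-102,0,0],[1,-128,-137,0,0],[1,-128,-137,0,0],[1,-160,-146,0,0],[1,-195,-156,0,0],[1,-230,-166,0,0],[1,-266,-176,0,0],[1,-302,-186,0,0],[1,-339,-195,0,0],[1,-339,-195,0,0]]'
python3 - <<'E'
from h import *
z=np.load("top0.npz"); P=cloud("top",z["d"]); s=np.load("scene0.npz"); Q=cloud("scene",s["d"])
for A in(P,Q):
    A=A.reshape(-1,3);B=A[(A[:,2]>.12)&(A[:,0]>.42)&(A[:,0]<.56)&(abs(A[:,1])<.08)]; print(len(B),B.min(0).round(3),B.max(0).round(3))
c=vision.get_calibration("wrist")
p,d=vision.read_camera("wrist"); cv2.imwrite("pics/w1.png",p[:,:,::-1]); np.savez("w1.npz",p=p,d=d); print(c)
A=cloud("wrist",d,c); np.save("w1c.npy",A)
A=A.reshape(-1,3)
for zl,zh in((.08,.1),(.12,.158),(.158,.18)):
    B=A[(A[:,2]>zl)&(A[:,2]<zh)&(np.hypot(A[:,0]-.403,A[:,1]-.248)<.07)]
    if len(B):print(zl,len(B),B.mean(0),B.min(0),B.max(0),cv2.minAreaRect(B[:,:2].astype(np.float32)*1000))
E
```

```text
time: 1.1
tool_pos: [0.4079, 0.2447, 0.4043]
tool_rot: [-3.141, 0.003, 2.915]
contact_force: [-0.9, -0.8, -0.6]
opening: 0.0919
grip_force: 0.0
74 [ 0.49  -0.009  0.122] [0.503 0.014 0.171]
138 [ 0.489 -0.011  0.121] [0.506 0.012 0.165]
{'camera_matrix': array([[376.60669601,   0.        , 315.49867766],
       [  0.        , 376.60669601, 241.59197981],
       [  0.        ,   0.        ,   1.        ]]), 'rvec': array([-2.2860507 , -1.82148841, -0.24200733]), 'tvec': array([-0.32958508, -0.3642046 ,  0.29918396])}
0.08 6346 [0.4003372  0.25272655 0.09044006] [0.36979582 0.20521747 0.08018785] [0.44083804 0.29785032 0.09990099] ((405.3041076660156, 251.60008239746094), (60.62431716918945, 86.2265396118164), 7.523526191711426)
0.12 926 [0.39995159 0.25248539 0.14954564] [0.39233536 0.2389702  0.1202526 ] [0.41760385 0.26455065 0.15799828] ((404.7022399902344, 251.6696014404297), (25.378501892089844, 25.2180233001709), 75.91464233398438)
0.158 697 [0.40455628 0.25179371 0.16074698] [0.3930164  0.23959482 0.15800054] [0.41698388 0.26373538 0.16364776] ((405.320556640625, 251.51901245117188), (23.70481300354004, 22.81804847717285), 77.89752197265625)
```

View pics/w1.png

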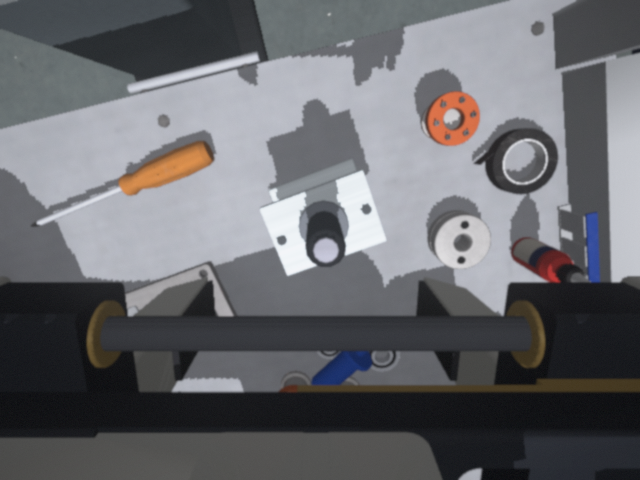

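```bash
python3 -m crank '[[1,0,0,0,0.12],[1,0,0,0,0.24],[1,0,0,0,0.36],[1,0,0,0,0.48],[1,0,0,0,0.6],[1,0,0,0,0.72],[1,0,0,0,0.84],[1,0,0,0,0.96],[1,0,0,0,1.08],[1,0,0,0,1.2],[1,0,0,0,1.33],[1,0,0,0,1.46]]'; python3 -m crank '[[1,0,0,0,0],[1,0,0,0,0],[1,0,0,0,0]]'
cat >> h.py <<'E'
from cell import telemetry
from scipy.spatial.transform import Rotation as Ro
def togo(xyz,yaw=None):
    s=telemetry.observe(); R=Ro.from_euler("xyz",s["tool_rot"]).as_matrix()
    print("t",s["time"],"pos",s["tool_pos"].round(4),"rot",s["tool_rot"].round(4),"F",s["contact_force"].round(1))
    print("tool mm",(1000*R.T@(np.array(xyz)-s["tool_pos"])).round(1), "roll", None if yaw is None else s["tool_rot"][2]-yaw)
E
python3 -c "
from h import *; togo([.4053,.2516,.128+.012+.159],1.455)"
```

```text
time: 2.15
tool_pos: [0.4021, 0.248, 0.4045]
tool_rot: [-3.14, 0.0, 1.465]
contact_force: [-0.0, -0.7, -0.1]
opening: 0.0918
grip_force: 0.0
time: 2.4
tool_pos: [0.4027, 0.2477, 0.4047]
tool_rot: [-3.141, 0.0, 1.474]
contact_force: [-0.1, -0.3, -0.1]
opening: 0.0913
grip_force: 0.0
t 2.4 pos [0.4027 0.2477 0.4047] rot [-3.1412  0.      1.4742] F [-0.1 -0.3 -0.1]
tool mm [  4.2   2.2 105.7] roll 0.01920944763314214
```

```bash
python3 -m crank '[[1,4,2,15,0],[1,4,2,35,0],[1,4,2,55,0],[1,4,2,75,0],[1,4,2,90,0],[1,4,2,100,0],[1,4,2,106,0],[1,4,2,106,0],[1,4,2,106,0]]' 
python3 - <<'E'
from h import *
togo([.4053,.2516,.299],1.455)
c=vision.get_calibration("wrist"); p,d=vision.read_camera("wrist"); A=cloud("wrist",d,c).reshape(-1,3)
for zl,zh in((.08,.1),(.12,.158),(.158,.18)):
    B=A[(A[:,2]>zl)&(A[:,2]<zh)&(np.hypot(A[:,0]-.405,A[:,1]-.25)<(.06 if zl<.1 else .03))]
    if len(B):print(zl,len(B),B.min(0),B.max(0))
E
```

```text
time: 3.15
tool_pos: [0.4057, 0.2513, 0.2989]
tool_rot: [3.142, -0.0, 1.471]
contact_force: [0.2, -0.4, 0.8]
opening: 0.0918
grip_force: 0.0
t 3.15 pos [0.4057 0.2513 0.2989] rot [ 3.1416e+00 -1.0000e-04  1.4710e+00] F [ 0.2 -0.4  0.8]
tool mm [ 0.3 -0.4 -0.1] roll 0.016031541273881178
0.08 11245 [0.37008683 0.20490047 0.08004602] [0.43912572 0.29825016 0.09996031]
0.12 2426 [0.39284643 0.2394388  0.12002039] [0.41843293 0.26543684 0.15799586]
0.158 717 [0.39437581 0.24017499 0.15800138] [0.4165848  0.26456252 0.1638522 ]
```

```bash
python3 -m crank '[[-1,0,0,0,0],[-1,0,0,0,0],[-1,0,0,0,0],[-1,0,0,0,0],[-1,0,0,0,0],[-1,0,0,0,0],[-1,0,0,0,0],[-1,0,0,0,0],[-1,0,0,0,0],[-1,0,0,0,0]]' 30; python3 -m crank '[[-1,0,0,-10,0],[-1,0,0,-25,0],[-1,0,0,-45,0],[-1,0,0,-65,0],[-1,0,0,-82,0],[-1,0,0,-90,0],[-1,0,0,-90,0],[-1,0,0,-90,0]]'
python3 - <<'E'
from h import *
p,d=vision.read_camera("scene"); np.savez("s2.npz",p=p,d=d)
c=vision.get_calibration("wrist"); w,dw=vision.read_camera("wrist")
o=np.hstack([cv2.resize(p[120:300,120:270],(400,480)),cv2.resize(w[:,120:520],(400,480))])
cv2.imwrite("pics/g.png",o[:,:,::-1]); togo([.4053,.2516,.389],1.455)
E
```

```text
time: 4.03
tool_pos: [0.4057, 0.2511, 0.2987]
tool_rot: [3.142, -0.0, 1.47]
contact_force: [0.1, -0.1, -0.7]
opening: 0.0298
grip_force: 0.0
time: 4.7
tool_pos: [0.4055, 0.251, 0.3882]
tool_rot: [-3.141, 0.0, 1.47]
contact_force: [-0.4, 0.4, -0.8]
opening: 0.0254
grip_force: 30.0
t 4.8 pos [0.4054 0.251  0.3875] rot [-3.1395e+00  1.1000e-03  1.4698e+00] F [-0.2 -0.2 -1.3]
tool mm [ 0.6 -0.2 -1.5] roll 0.014787646529630827
```

View pics/g.png

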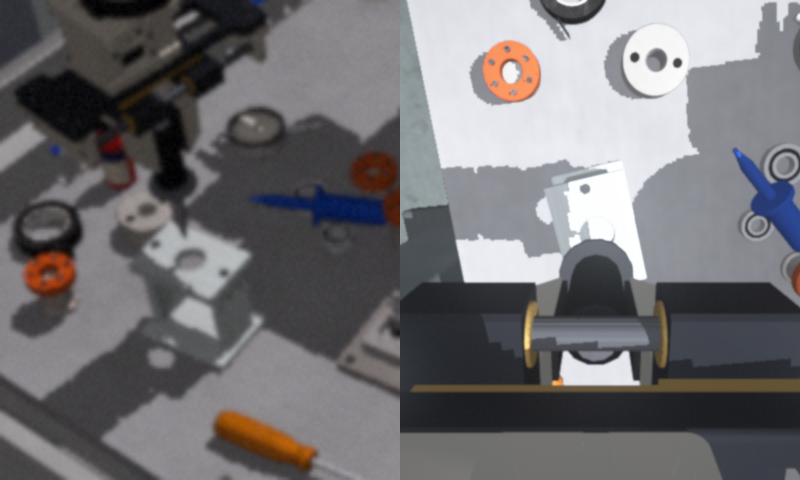

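The probe is in the fingers with its collar at (172,185) in the left half, and the holder hole at (190,260) is empty. The fingers were still closing when I began the lift, so I'll measure the tip offset.

```bash
python3 - <<'E'
from h import *
for n in("scene","top"):
    p,d=vision.read_camera(n); A=cloud(n,d)
    M=(np.hypot(A[...,0]-.405,A[...,1]-.251)<.035)&(A[...,2]>.1)&(A[...,2]<.25)
    B=A[M]; print(n,len(B))
    for z in np.arange(.1,.24,.006):
        C=B[(B[:,2]>=z)&(B[:,2]<z+.006)]
        if len(C): print(f"{z:.3f}",len(C),C.mean(0).round(4),(np.ptp(C,0)*1000).round(0))
    if n=="scene":
        c=vision.get_calibration(n)
        for zz in(.1185,.1085,.0985): print(cv2.projectPoints(np.array([[.4055,.2512,zz]]),c["rvec"],c["tvec"],c["camera_matrix"],None)[0].ravel())
        cv2.imwrite("pics/tip.png",cv2.resize(p[150:250,140:240],(600,600),interpolation=cv2.INTER_CUBIC)[:,:,::-1])
togo([0.4055,.251,.388])
E
```

```text
scene 676
0.112 2 [0.4074 0.2523 0.1149] [1. 5. 3.]
0.118 4 [0.4063 0.2512 0.1221] [5. 4. 4.]
0.124 4 [0.4057 0.249  0.1263] [4. 5. 4.]
0.130 4 [0.4055 0.2479 0.1343] [6. 7. 4.]
0.136 14 [0.4033 0.2489 0.1389] [10. 14.  5.]
0.142 10 [0.4054 0.2483 0.1446] [11. 12.  4.]
0.148 9 [0.4048 0.248  0.1509] [11.  7.  5.]
0.154 11 [0.4038 0.2475 0.1569] [8. 8. 6.]
0.160 5 [0.4038 0.2469 0.1619] [11.  2.  5.]
0.172 15 [0.4035 0.2459 0.1762] [41. 39.  5.]
0.178 91 [0.4015 0.2445 0.181 ] [39. 42.  6.]
0.184 35 [0.3993 0.2433 0.1864] [26. 25.  6.]
0.190 25 [0.4004 0.245  0.1926] [20. 23.  6.]
0.196 25 [0.401  0.2426 0.1992] [21. 16.  6.]
0.202 20 [0.4033 0.2414 0.205 ] [21. 11.  6.]
0.208 28 [0.4059 0.2414 0.2116] [35. 11.  5.]
0.214 42 [0.4066 0.2408 0.2169] [50. 12.  5.]
0.220 57 [0.403  0.2424 0.2233] [58. 28.  5.]
0.226 59 [0.4001 0.2428 0.2291] [59. 29.  6.]
0.232 67 [0.4027 0.2423 0.235 ] [63. 30.  6.]
0.238 82 [0.4003 0.2444 0.2413] [61. 30.  6.]
[188.01591314 208.57354893]
[188.70466911 211.66167729]
[189.38599646 214.71649845]
top 143
0.172 4 [0.4125 0.2382 0.1774] [12. 13.  1.]
0.178 63 [0.4051 0.2395 0.1813] [32. 14.  6.]
0.184 18 [0.405  0.2394 0.1858] [30. 15.  5.]
0.190 12 [0.4028 0.2415 0.1935] [20.  8.  4.]
0.196 4 [0.4051 0.2404 0.199 ] [12.  4.  3.]
0.202 9 [0.4021 0.2412 0.2044] [18.  5.  5.]
0.208 8 [0.4065 0.24   0.2117] [23.  3.  5.]
0.214 3 [0.4015 0.2402 0.2145] [8. 2. 1.]
0.220 1 [0.3998 0.2397 0.2209] [0. 0. 0.]
0.226 1 [0.4165 0.2455 0.2309] [0. 0. 0.]
0.232 1 [0.4141 0.2437 0.2372] [0. 0. 0.]
0.238 10 [0.4008 0.2442 0.242 ] [17.  4.  5.]
t 4.9 pos [0.4055 0.2511 0.3876] rot [-3.1396e+00  1.0000e-03  1.4698e+00] F [-0.1 -0.1  0.2]
tool mm [-0.1  0.  -0.4] roll None
```

View pics/tip.png

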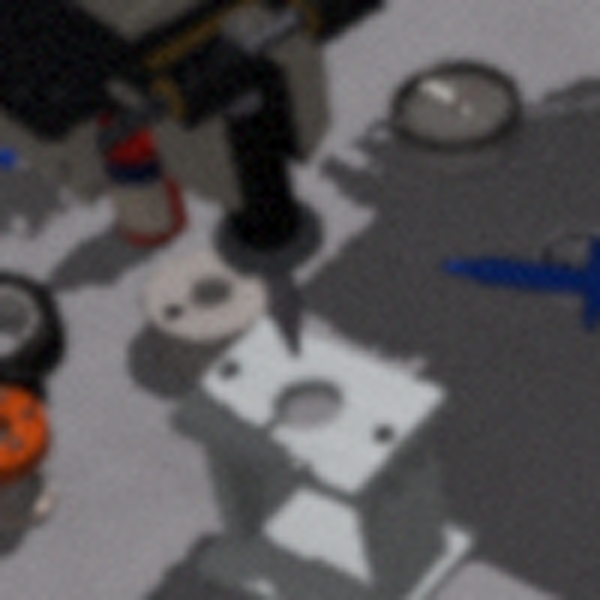

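```bash
python3 -m crank '[[-1,-10,0,0,0],[-1,-30,2,0,0],[-1,-60,5,0,0],[-1,-92,10,0,0],[-1,-125,15,0,0],[-1,-158,18,0,0],[-1,-190,20,0,0],[-1,-222,20,0,0],[-1,-252,20,0,0],[-1,-280,20,0,0],[-1,-305,20,0,0],[-1,-320,20,0,0]]'; python3 -m crank '[[-1,0,0,0,0],[-1,0,0,0,0],[-1,0,0,0,0]]'
python3 - <<'E'
from h import *
togo([.47,-.077,.388],1.455)
c=vision.get_calibration("wrist"); w,dw=vision.read_camera("wrist"); A=cloud("wrist",dw,c)
np.savez("w3.npz",p=w,d=dw,A=A); cv2.imwrite("pics/w3.png",w[:,:,::-1])
s,ds=vision.read_camera("scene"); t,dt=vision.read_camera("top")
for n,C in(("wrist",A),("scene",cloud("scene",ds)),("top",cloud("top",dt))):
  for lo,hi in((.009,.013),(.0275,.045)):
    B=C.reshape(-1,3); B=B[(abs(B[:,0]-.477)<.045)&(abs(B[:,1]+.137)<.08)&(B[:,2]>lo)&(B[:,2]<hi)].astype(np.float32)
    if len(B)<10: print(n,lo,len(B));continue
    vx,vy,x0,y0=cv2.fitLine(B[:,:2],cv2.DIST_HUBER,0,1e-4,1e-4).ravel()
    print(n,lo,len(B),np.degrees(np.arctan2(vx*np.sign(vy),abs(vy))).round(2),x0.round(4),y0.round(4),B.min(0).round(4),B.max(0).round(4),cv2.minAreaRect(B[:,:2]*1000))
E
```

```text
time: 5.9
tool_pos: [0.3924, -0.0717, 0.3884]
tool_rot: [-3.141, 0.001, 1.468]
contact_force: [-0.0, 0.2, -1.2]
opening: 0.0257
grip_force: 30.0
time: 6.15
tool_pos: [0.393, -0.069, 0.3885]
tool_rot: [-3.141, -0.001, 1.469]
contact_force: [-0.2, 0.8, -1.3]
opening: 0.0258
grip_force: 30.0
t 6.15 pos [ 0.393  -0.069   0.3885] rot [-3.1410e+00 -6.0000e-04  1.4695e+00] F [-0.2  0.8 -1.3]
tool mm [-0.2 77.4  0.4] roll 0.014465939917295279
wrist 0.009 2411 33.43 0.4619 -0.1188 [ 0.4425 -0.1478  0.009 ] [ 0.5133 -0.0651  0.013 ] ((477.98468017578125, -107.82063293457031), (80.26847076416016, 64.3698501586914), 84.0078353881836)
wrist 0.0275 379 6.49 0.4871 -0.1154 [ 0.4843 -0.1388  0.0276] [ 0.4937 -0.0774  0.0381] ((488.8885803222656, -108.12814331054688), (61.89130783081055, 3.5631606578826904), 83.62349700927734)
scene 0.009 427 3.33 0.456 -0.1449 [ 0.4375 -0.2068  0.009 ] [ 0.514  -0.0663  0.013 ] ((474.1585998535156, -137.17196655273438), (136.82876586914062, 68.61134338378906), 83.89811706542969)
scene 0.0275 166 6.27 0.4853 -0.1427 [ 0.4534 -0.1982  0.0276] [ 0.4967 -0.0779  0.0427] ((473.8212585449219, -136.33409118652344), (121.82219696044922, 32.67679977416992), 82.47850036621094)
top 0.009 111 10.75 0.4923 -0.1717 [ 0.4742 -0.204   0.009 ] [ 0.5051 -0.1311  0.013 ] ((489.9329833984375, -167.96609497070312), (73.9736099243164, 24.951475143432617), 83.44488525390625)
top 0.0275 43 6.11 0.4806 -0.1736 [ 0.4779 -0.1956  0.0296] [ 0.4851 -0.1403  0.044 ] ((481.5604553222656, -167.96751403808594), (55.67009735107422, 3.363356590270996), 84.70197296142578)
```

View pics/w3.png

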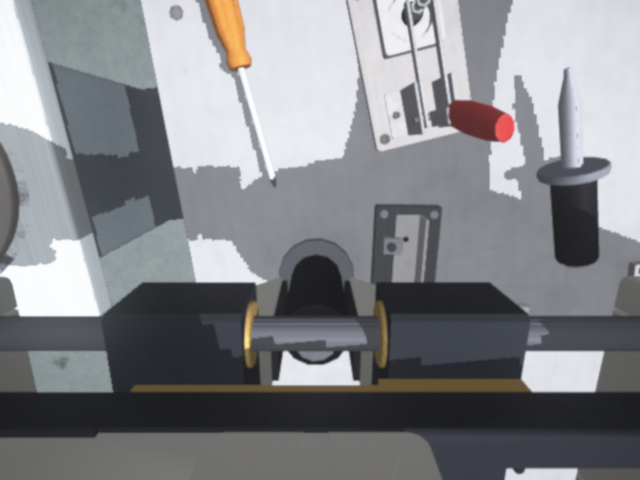

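```bash
python3 -m crank '[[-1,0,15,0,-0.01],[-1,-1,35,5,0.014],[-1,-2,58,15,0.014],[-1,-3,75,25,0.014],[-1,-3,86,35,0.014],[-1,-3,90,40,0.014],[-1,-3,90,40,0.014],[-1,-3,90,40,0.014],[-1,-3,90,40,0.014]]'
python3 - <<'E'
from h import *
togo([.4825,-.0815,.288],1.457)
s,ds=vision.read_camera("scene"); c=vision.get_calibration("scene")
st=telemetry.observe(); tp=st["tool_pos"]-[0,0,.269]
O=np.array([.4743,-.1359,.012]);a=np.radians(6.5);ex=np.array([np.cos(a),-np.sin(a),0]);ey=np.array([np.sin(a),np.cos(a),0])
L=lambda x,y,z:O+x*ex+y*ey+np.array([0,0,z])
pts=[tp]+[L(.010,y,.003) for y in(.06,-.06)]+[L(.012,y,.025) for y in(.06,-.06)]
q=cv2.projectPoints(np.array(pts),c["rvec"],c["tvec"],c["camera_matrix"],None)[0].reshape(-1,2); print(q.round(1))
u0,v0=290,220; im=cv2.resize(s[v0:v0+120,u0:u0+120],(600,600),interpolation=cv2.INTER_CUBIC)[:,:,::-1].copy()
for k,(u,v) in enumerate(q): cv2.circle(im,(int((u-u0+.5)*5),int((v-v0+.5)*5)),3,[(0,0,255),(0,255,0),(0,255,0),(255,0,255),(255,0,255)][k],1)
cv2.imwrite("pics/a.png",im)
E
```

```text
time: 7.05
tool_pos: [0.4821, -0.0809, 0.3492]
tool_rot: [3.141, -0.0, 1.456]
contact_force: [-0.0, 0.5, -1.8]
opening: 0.0253
grip_force: 30.0
t 7.05 pos [ 0.4821 -0.0809  0.3492] rot [ 3.1414 -0.      1.4563] F [-0.   0.5 -1.8]
tool mm [-0.5  0.5 61.2] roll -0.0006619003795658163
[[327.7 264.5]
 [328.2 279.6]
 [369.7 308.9]
 [329.  273. ]
 [370.9 302.5]]
```

View pics/a.png

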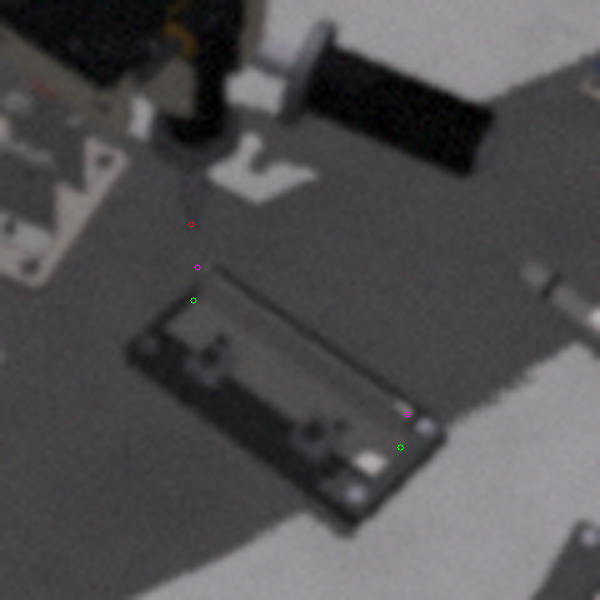

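The tip (191,224) lands where predicted and the projected angle ends fit the picture. A black probe now lies at about crop (400,110), so I'm checking whether that is the large stray one and whether it is moving.

```bash
python3 - <<'E'
from h import *
c=vision.get_calibration("scene")
def obj(nm,d,K):
    A=cloud(nm,d).reshape(-1,3)
    for n,x,y in(("orig",.597,.06),):
        B=A[(np.hypot(A[:,0]-x,A[:,1]-y)<.03)&(A[:,2]>.03)]; print(nm,K,n,len(B),B.max(0).round(3) if len(B) else '')
    B=A[(A[:,2]>.02)&(A[:,2]<.12)&(A[:,0]>.5)&(A[:,0]<.64)&(A[:,1]>-.15)&(A[:,1]<.09)]
    print("  region",len(B),B.min(0).round(3) if len(B) else'',B.max(0).round(3) if len(B) else'')
obj("scene",np.load("scene0.npz")["d"],"0"); obj("scene",np.load("s2.npz")["d"],"s2")
p,d=vision.read_camera("scene"); obj("scene",d,"now")
A=np.load("w3.npz")["A"][160:270,535:615].reshape(-1,3); A=A[A[:,2]>.01]; print("w3",A.min(0),A.max(0))
E
```

```text
scene 0 orig 755 [0.624 0.087 0.185]
  region 552 [ 0.5   -0.006  0.02 ] [0.631 0.089 0.119]
scene s2 orig 5 [0.612 0.034 0.043]
  region 903 [ 0.5   -0.145  0.02 ] [0.64  0.09  0.097]
scene now orig 0 
  region 758 [ 0.5   -0.144  0.02 ] [0.64  0.09  0.088]
w3 [ 0.5963113  -0.14263198  0.0101033 ] [ 0.65429981 -0.03756406  0.05594663]
```

The large stray probe fell over before I carried anything. It lies still at x ≥ 0.596 and is clear of the seam, so I'm going down at the left end.

```bash
python3 -m crank '[[-1,0,0,8,0],[-1,0,0,20,0],[-1,0,0,33,0],[-1,0,0,44,0],[-1,0,0,52,0],[-1,0,0,57,0],[-1,0,0,60,0],[-1,0,0,61,0],[-1,0,0,61,0],[-1,0,0,61,0],[-1,0,0,61,0],[-1,0,0,61,0]]'
python3 - <<'E'
from h import *
togo([.4825,-.0815,.288],1.457)
s,ds=vision.read_camera("scene"); c=vision.get_calibration("scene")
tp=telemetry.observe()["tool_pos"]-[0,0,.269]
q=cv2.projectPoints(tp[None],c["rvec"],c["tvec"],c["camera_matrix"],None)[0].ravel(); print(q.round(1))
u0,v0=295,240; im=cv2.resize(s[v0:v0+75,u0:u0+75],(600,600),interpolation=cv2.INTER_CUBIC)[:,:,::-1].copy()
im=cv2.convertScaleAbs(im,alpha=2.2)
cv2.circle(im,(int((q[0]-u0+.5)*8),int((q[1]-v0+.5)*8)),3,(0,0,255),1)
cv2.imwrite("pics/b.png",im)
E
```

```text
time: 8.15
tool_pos: [0.4826, -0.0813, 0.2881]
tool_rot: [3.141, 0.0, 1.456]
contact_force: [0.2, 0.3, -0.5]
opening: 0.0254
grip_force: 30.0
t 8.15 pos [ 0.4826 -0.0813  0.2881] rot [3.1407e+00 1.0000e-04 1.4558e+00] F [ 0.2  0.3 -0.5]
tool mm [-0.2 -0.1  0.1] roll -0.0012204378408198213
[327.5 281.7]
```

View pics/b.png

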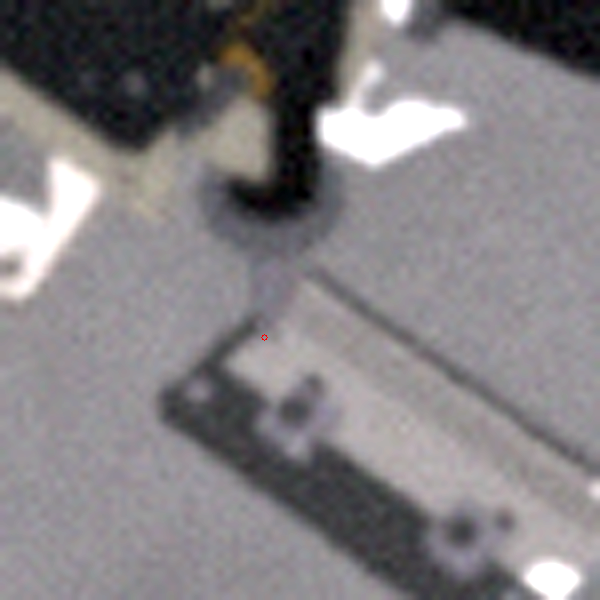

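```bash
python3 -m crank '[[-1,-1.5,0,0,0],[-1,-3,0,0,0],[-1,-5,0,0,0],[-1,-6.5,0,0,0],[-1,-8,0,0,0],[-1,-10,0,0,0],[-1,-11.5,0,0,0],[-1,-13,0,0,0],[-1,-15,0,0,0],[-1,-16.5,0,0,0],[-1,-18,0,0,0],[-1,-20,0,0,0]]'; python3 -m crank '[[-1,-1.5,0,0,0],[-1,-3,0,0,0],[-1,-5,0,0,0],[-1,-6.5,0,0,0],[-1,-8,0,0,0],[-1,-10,0,0,0],[-1,-11.5,0,0,0],[-1,-13,0,0,0],[-1,-15,0,0,0],[-1,-16.5,0,0,0],[-1,-18,0,0,0],[-1,-20,0,0,0]]'; python3 -c "
from h import *
O=np.array([.4743,-.1359,.012]);a=np.radians(6.5);ex=np.array([np.cos(a),-np.sin(a),0]);ey=np.array([np.sin(a),np.cos(a),0])
d=telemetry.observe()['tool_pos']-[0,0,.269]-O; print('local',d@ex,d@ey,d[2])"
```

```text
time: 9.2
tool_pos: [0.4802, -0.1013, 0.2877]
tool_rot: [3.142, -0.0, 1.456]
contact_force: [0.7, -0.3, -1.0]
opening: 0.0257
grip_force: 30.0
time: 10.2
tool_pos: [0.4779, -0.1212, 0.2877]
tool_rot: [3.142, -0.0, 1.456]
contact_force: [0.3, -0.5, -0.7]
opening: 0.0252
grip_force: 30.0
local 0.001945137649428926 0.015059684335751061 0.00670133458138945
```

No contact, and the tip is on track.

```bash
python3 -m crank '[[-1,-1.5,0,0,0],[-1,-3,0,0,0],[-1,-5,0,0,0],[-1,-6.5,0,0,0],[-1,-8,0,0,0],[-1,-10,0,0,0],[-1,-11.5,0,0,0],[-1,-13,0,0,0],[-1,-15,0,0,0],[-1,-16.5,0,0,0],[-1,-18,0,0,0],[-1,-20,0,0,0]]'; python3 -m crank '[[-1,-1.5,0,0,0],[-1,-3,0,0,0],[-1,-5,0,0,0],[-1,-6.5,0,0,0],[-1,-8,0,0,0],[-1,-10,0,0,0],[-1,-11.5,0,0,0],[-1,-13,0,0,0],[-1,-15,0,0,0],[-1,-16.5,0,0,0],[-1,-18,0,0,0],[-1,-20,0,0,0]]';  python3 -m crank '[[-1,-1.5,0,0,0],[-1,-3,0,0,0],[-1,-5,0,0,0],[-1,-6.5,0,0,0],[-1,-8,0,0,0],[-1,-10,0,0,0],[-1,-11.5,0,0,0],[-1,-13,0,0,0],[-1,-15,0,0,0],[-1,-16.5,0,0,0],[-1,-18,0,0,0],[-1,-20,0,0,0]]'; python3 -m crank '[[-1,-1.5,0,0,0],[-1,-3,0,0,0],[-1,-5,0,0,0],[-1,-6.5,0,0,0],[-1,-8,0,0,0],[-1,-9,0,0,0],[-1,-9,0,0,0],[-1,-9,0,0,0],[-1,-9,0,0,0],[-1,-9,0,0,0],[-1,-9,0,0,0],[-1,-9,0,0,0]]'; python3 - <<'E'
from h import *
O=np.array([.4743,-.1359,.012]);a=np.radians(6.5);ex=np.array([np.cos(a),-np.sin(a),0]);ey=np.array([np.sin(a),np.cos(a),0])
tp=telemetry.observe()['tool_pos']-[0,0,.269]; d=tp-O; print('local',d@ex,d@ey,d[2])
s,ds=vision.read_camera("scene"); c=vision.get_calibration("scene")
q=cv2.projectPoints(tp[None],c["rvec"],c["tvec"],c["camera_matrix"],None)[0].ravel(); print(q.round(1))
u0,v0=320,260; im=cv2.convertScaleAbs(cv2.resize(s[v0:v0+75,u0:u0+75],(600,600),interpolation=cv2.INTER_CUBIC)[:,:,::-1].copy(),alpha=1.8)
cv2.circle(im,(int((q[0]-u0+.5)*8),int((q[1]-v0+.5)*8)),3,(0,0,255),1)
cv2.imwrite("pics/e.png",im)
E
```

```text
time: 11.2
tool_pos: [0.4756, -0.141, 0.2877]
tool_rot: [-3.142, -0.0, 1.456]
contact_force: [0.5, -0.9, -1.7]
opening: 0.0252
grip_force: 30.0
time: 12.2
tool_pos: [0.4733, -0.1609, 0.2877]
tool_rot: [-3.142, -0.0, 1.456]
contact_force: [-1.3, 0.4, -1.7]
opening: 0.0252
grip_force: 30.0
time: 13.2
tool_pos: [0.471, -0.1808, 0.2877]
tool_rot: [-3.142, -0.0, 1.456]
contact_force: [-0.5, -0.0, -1.0]
opening: 0.0256
grip_force: 30.0
time: 14.2
tool_pos: [0.4701, -0.1895, 0.2877]
tool_rot: [3.142, -0.0, 1.456]
contact_force: [-1.0, 0.9, -0.9]
opening: 0.0253
grip_force: 30.0
local 0.0018527903483474674 -0.05376879023845081 0.006701268171874008
[365.2 308.7]
```

View pics/e.png

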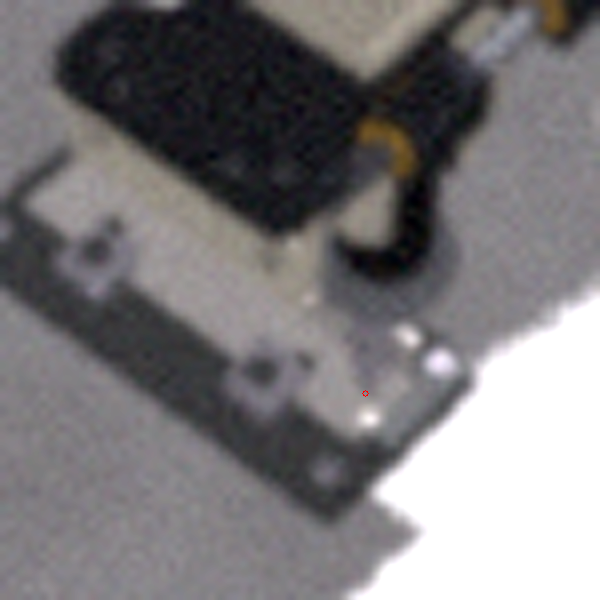

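```bash
python3 -m crank '[[-1,0,0,-8,0],[-1,0,0,-25,0],[-1,0,0,-50,0],[-1,0,0,-75,0],[-1,0,-10,-95,0],[-1,0,-30,-100,0],[-1,10,-55,-100,0],[-1,30,-80,-100,0],[-1,55,-95,-100,0],[-1,85,-100,-100,0],[-1,115,-105,-100,0],[-1,145,-110,-100,0]]'; python3 -m crank '[[-1,30,0,0,0],[-1,62,-1,0,0],[-1,94,-2,0,0],[-1,126,-3,0,0],[-1,158,-4,0,0],[-1,190,-4,0,0],[-1,220,-4,0,0],[-1,245,-4,0,0],[-1,265,-4,0,0],[-1,278,-4,0,0],[-1,285,-4,0,0],[-1,285,-4,0,0]]';python3 -m crank '[[-1,0,0,0,0],[-1,0,0,0,0],[-1,0,0,0,0]]'; python3 -c "
from h import *; togo([.4055,.2511,.388],1.47)
p,d=vision.read_camera('scene'); A=cloud('scene',d)
M=(np.hypot(A[...,0]-.405,A[...,1]-.251)<.035)&(A[...,2]>.11); B=A[M]
for lo,hi in((.112,.13),(.13,.165),(.172,.186),(.186,.2)):
    C=B[(B[:,2]>=lo)&(B[:,2]<hi)]; print(lo,len(C),C.mean(0).round(4),C.min(0).round(3))"
```

```text
time: 15.25
tool_pos: [0.3767, -0.0318, 0.3886]
tool_rot: [3.14, 0.0, 1.455]
contact_force: [0.7, 0.7, -1.0]
opening: 0.0252
grip_force: 30.0
time: 16.25
tool_pos: [0.4061, 0.2513, 0.3879]
tool_rot: [3.141, -0.0, 1.457]
contact_force: [0.0, -0.3, -1.7]
opening: 0.0254
grip_force: 30.0
time: 16.5
tool_pos: [0.4062, 0.2497, 0.3878]
tool_rot: [-3.142, 0.0, 1.455]
contact_force: [0.7, -0.1, -1.4]
opening: 0.0254
grip_force: 30.0
t 16.5 pos [0.4062 0.2497 0.3878] rot [-3.1416e+00  2.0000e-04  1.4545e+00] F [ 0.7 -0.1 -1.4]
tool mm [ 1.3 -0.8 -0.2] roll -0.015485244245257102
0.112 9 [0.4071 0.2481 0.123 ] [0.404 0.246 0.117]
0.13 54 [0.4057 0.2469 0.1468] [0.398 0.242 0.13 ]
0.172 118 [0.402  0.2428 0.1816] [0.387 0.23  0.173]
0.186 58 [0.4016 0.2428 0.1929] [0.39  0.234 0.186]
```

```bash
python3 -m crank '[[-1,1,-1,0,-0.015],[-1,1,-1,12,-0.015],[-1,1,-1,27,-0.015],[-1,1,-1,42,-0.015],[-1,1,-1,57,-0.015],[-1,1,-1,70,-0.015],[-1,1,-1,79,-0.015],[-1,1,-1,84,-0.015],[-1,1,-1,87,-0.015],[-1,1,-1,88,-0.015],[-1,1,-1,88,-0.015],[-1,1,-1,88,-0.015]]'; python3 -c "
from h import *; togo([.4055,.2511,.299],1.47)
p,d=vision.read_camera('scene'); A=cloud('scene',d)
B=A[(np.hypot(A[...,0]-.405,A[...,1]-.251)<.022)&(A[...,2]>.09)&(A[...,2]<.125)];print(len(B),np.histogram(B[:,2],bins=np.arange(.084,.126,.003)))"
```

```text
time: 17.55
tool_pos: [0.405, 0.2515, 0.3018]
tool_rot: [3.141, -0.0, 1.471]
contact_force: [-5.9, -2.8, 15.2]
opening: 0.0253
grip_force: 30.0
t 17.55 pos [0.405  0.2515 0.3018] rot [ 3.1407e+00 -2.0000e-04  1.4712e+00] F [-5.9 -2.8 15.2]
tool mm [-0.4  0.5  2.8] roll 0.001175771627390798
212 (array([ 0,  0, 35, 52, 31, 15, 12, 10, 11, 12,  8,  7, 10]), array([0.084, 0.087, 0.09 , 0.093, 0.096, 0.099, 0.102, 0.105, 0.108,
       0.111, 0.114, 0.117, 0.12 , 0.123]))
```

15 N with the collar down on the plate, so it's seated. Releasing.

```bash
python3 -m crank '[[-0.3,0,0,-2,0],[0.2,0,0,-2,0],[0.6,0,0,-2,0],[1,0,0,-2,0],[1,0,0,-2,0],[1,0,0,-2,0],[1,0,0,-2,0],[1,0,0,-2,0],[1,0,0,-2,0],[1,0,0,-2,0],[1,0,0,-2,0]]'; python3 -m crank '[[1,0,0,-10,0],[1,0,0,-30,0],[1,0,0,-55,0],[1,0,0,-80,0],[1,0,0,-100,0],[1,0,0,-110,0],[1,0,0,-110,0],[1,0,0,-110,0],[1,0,0,-110,0],[1,0,0,-110,0]]'
python3 - <<'E'
from h import *
c=vision.get_calibration("wrist"); p,d=vision.read_camera("wrist"); A=cloud("wrist",d,c).reshape(-1,3)
for zl,zh in((.08,.093),(.1,.13),(.13,.158),(.158,.18)):
    B=A[(A[:,2]>zl)&(A[:,2]<zh)&(np.hypot(A[:,0]-.405,A[:,1]-.25)<(.06 if zl<.1 else .03))]
    if len(B):print(zl,len(B),B.mean(0).round(4),B.min(0).round(4),B.max(0).round(4))
togo([.4055,.2511,.4],1.47)
E
```

```text
time: 18.52
tool_pos: [0.4053, 0.2518, 0.3017]
tool_rot: [-3.142, -0.0, 1.471]
contact_force: [0.3, 0.1, 0.6]
opening: 0.091
grip_force: 0.0
time: 19.35
tool_pos: [0.405, 0.2517, 0.4105]
tool_rot: [-3.14, 0.001, 1.471]
contact_force: [-0.9, 0.5, -0.1]
opening: 0.0918
grip_force: 0.0
0.08 5111 [0.4056 0.2574 0.0899] [0.3705 0.2056 0.08  ] [0.44   0.2982 0.093 ]
0.1 250 [0.4061 0.2629 0.1157] [0.3925 0.2533 0.1003] [0.4181 0.2656 0.1299]
0.13 761 [0.4057 0.2577 0.152 ] [0.3926 0.2399 0.1301] [0.4181 0.2658 0.158 ]
0.158 696 [0.4053 0.2535 0.1607] [0.3935 0.2412 0.158 ] [0.4173 0.2649 0.1637]
t 19.4 pos [0.4051 0.2517 0.4106] rot [-3.1397e+00  9.0000e-04  1.4708e+00] F [-1.4 -0.1  0.2]
tool mm [-0.5  0.5 10.6] roll 0.0007521342354468441
```

The probe's top is at z 0.1637 and (0.4054, 0.253), so it hangs upright and seated as it was at the start, with the gripper clear.

```bash
python3 -c "
from cell import ticket; print(ticket.hand_in())"
```

```text
the job is handed in; nothing more can be done
None
```

I scanned the longer angle's inside corner from left to right at about 20 mm/s, with the tip about 4 mm above the flat flange. The probe hangs upright and released in its holder, and I handed the job in at about 19 s; I got no verdict back. The large stray black probe fell over early on, cause unknown, and stayed on the worktop.

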